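# Start the temperature logger against the bench stop and pack it under the eggs

## Robot

A 6-joint arm with a two-finger parallel gripper is mounted at the origin on a cart in front of the work surface, level with it; the furniture and walls round the work are solid. World frame = base frame: x ahead of the robot, y to its left, z up, the work surface at z = 0. Lengths are in m, angles in rad, forces in N, time in s.
With the tool pointing down it reaches from about 0.35 to 0.875 m from the base axis. Payload 4.2 kg.
Tool frame: the origin (TCP) lies midway between the tips of the shut fingers; the grasp point (between the pads) lies 19 mm behind it; y points along the fingers, x is the direction in which the jaws open and shut, and the axes are right-handed (so a half turn about y gives the same grasp; the last joint's range is limited). The gripper opens to 87 mm and grips with 3 to 60 N. Pads are 19 mm wide; open, the fingers measure 117 mm over their backs; the gripper's body (75 mm by 190 mm) begins 51 mm behind the grasp point.
Start: joints at [1.38, 0.385, 0.008, 0, -1.194, -0.259], TCP at [0.272, 0.563, 0.223] pointing down, gripper open.
Joint ranges: [-3.14, 3.14], [-1.21, 2.06], [-1.07, 1.41], [-3.16, 2.05], [-2.99, -0.16], [-3.1, 3.1]. Speed limits (rad/s): [2.79, 2.79, 3.14, 3.14, 3.14, 3.14].

## Interface

Orientations are given as a rotation vector (axis times angle).
In Python, from rig import reach, move_straight, move_j, gripper_to, dwell, inverse_kinematics, grab_frame, calibration, PlanningError, hand_in, current_time_s, current_q, current_joint_vel, current_joint_torque, current_tool_pos, current_tool_rot, current_force, current_moment, current_grip_width gives the robot as it stands. Calls block until the motion is done:
- reach(position, orientation): joint-space move of the TCP to a pose.
- move_straight(position, attitude=None, velocity=0.15): straight line of the TCP; attitude=None keeps the orientation; velocity is the mean speed in m/s.
- move_j(angles): joint-space move.
- gripper_to(opening, grip_force=None): finger opening in m; grip_force is the grip in N (None keeps the last); returns when the fingers have stopped.
- dwell(seconds).
- inverse_kinematics(position, orientation): joint angles nearest the present ones, or None.
- grab_frame(name): name is "scene" or "top"; returns (picture, depth): 400x640x3 uint8, red, green, blue; 400x640 float32, m along the optical axis (not along the pixel's ray), 0 where there is no reading.
- calibration(name): a dict with "mtx" (3x3 intrinsics, pixels), "world_from_camera" (4x4, takes a point from camera to world coordinates). Camera axes: x right, y up, looking along -z (the intrinsics and any distortion apply to the point x, -y, -z); pixel columns grow to the right and rows downward; lengths in m; the calibration is good to about 2 mm. A picture is of the moment at which its call begins. calibration takes no time and is no camera call.
A pose or a line that the arm cannot do raises PlanningError and nothing moves.
- hand_in(): hands the job in, once; it reports no verdict.
Readings, each from a call of its own:
- current_time_s(): time.
- current_q(): joint angles.
- current_joint_vel(): joint speeds.
- current_joint_torque(): joint torques, N m.
- current_tool_pos(): TCP position.
- current_tool_rot(): TCP orientation.
- current_force(): force on the tool from outside, world axes, zero at the start.
- current_moment(): the same for the moment, N m.
- current_grip_width(): finger opening in m.
Only numpy, scipy, OpenCV 4.12 (cv2) and the standard library are available. Lean on these libraries where they do the work, as an engineer would, in place of code of your own. Each camera call takes 0.05 s, during which the arm holds its last target.

## Task

Start the loose temperature logger: slide its flat end up against the buffer of the green bench stop and, braced there, press its red end button fully in and hold it for a second without pushing hard. Then pack the blue transport box in layers: the logger flat and right way up on the bottom, the white divider plate seated level on the box's corner posts with its grip tab up, and the dish of eggs upright and flat on the divider on either side of the tab. Leave the tape roll, the tally counter and the black weight where they are.

Things in the scene. Friction and masses are not known exactly. Their poses are not given: they have to be found in the camera images.
- logger: loose temperature logger, about 0.16 kg: white block 90 long (own x) x 50 wide (y) x 42 high, dark display on top; origin at the centre of the block's underside, z up. Its flat +x end goes against the stop. The -x end has the red button under a splash hood. It slides on the table at about 1 to 2 N. To carry it, grip across its 50 mm width from above, at the middle.
- button_face (a point): centre of the outer face of the red button (22 mm across), facing the logger's -x, 55 from its origin and 20 above its underside; moves with the button
- hood_edge (a point): middle of the lower outer edge of the logger's splash hood: 57 from the logger's origin along its -x, 38 above its underside; hood 50 wide, 4 thick, level with the block's top. It overhangs the button, so a vertical finger cannot press it: come in tilted about 40 degrees from vertical, fingers pointing down and towards the button, and push level along the logger's +x
- logger_button (a joint): how far the red button is pressed in, in m: 0 out, 0.007 fully in. A spring of about 0.6 N at rest and 4.8 N fully in pushes it back out; it presses along the logger's +x. It counts as pressed above 0.0055.
- bench_stop: fixed green angle bracket on the table; upright plate 80 wide (y), 10 thick, 46 high; origin at table height, middle of the upright's front face, own x pointing away from the logger (foot behind). At the start the logger stands 15 to 85 mm in front of the pad, flat end towards it. Do not press the logger against the stop with more than 25 N.
- stop_mid (a point): point on the front face of the stop's upright, 22 above the table. Before it sits a black rubber pad, 44 wide, 30 high, on a stiff screw; its face stands 6 to 18 mm in front of this point, differing each time and not reported: feel for it
- transport_box: fixed open blue box, outside 216 (own x) x 146 (y) x 62 high, walls 6 thick, so 204 x 134 inside; inner floor 6 above its underside. Origin at the centre of its underside. In each inside corner a square post, 18 x 18, with its top 52 above the box's underside, 10 below the rim, carries the divider.
- divider: loose white plate 192 (own x) x 122 (y) x 4 thick, about 0.15 kg, with an upright orange grip tab at its centre: 12 thick (x), 40 long (y), top 30 above the plate's underside. Origin at the centre of the plate's underside, z up; the same either way round. In the box it has 6 mm play on every side; seated, its underside is 52 above the box's underside.
- petri_dish: round clear dish with dark eggs, 58 across, 12 high, 30 g; origin at the centre of its underside, z up. Grip it across its full diameter.
- tape_roll: loose tan roll of tape lying flat, about 96 across and 25 high, a bystander; origin at the centre of its underside
- tally_counter: grey hand tally counter, 43 x 64 x 22, a bystander; origin at its underside
- lead_weight: black weight, 26 across and 21 high, a bystander; origin at the centre of its underside
Mind the look-alikes: they are no part of the job. Leave any yellow look-alike of the petri_dish alone.

How it is judged:
On the way, in this order (a step that is already met when the one before it is completed fails the run):
1. the logger's flat end is braced against the bench stop's buffer (over 1.5 N) and its button is pressed in more than 5.5 mm, held for half a second (value of joint logger_button above 0.0055 m and contact force between logger and bench_stop above 1.5 N and x of button_face in the frame of bench_stop below -0.08 m), for 0.5 s.
2. the logger lies flat and upright on the bottom of the box (x of logger in the frame of transport_box between -0.06 and 0.06 m and y of logger in the frame of transport_box between -0.05 and 0.05 m and z of logger in the frame of transport_box between -0.001 and 0.01 m and angle between logger's own z axis and vertical below 0.12 rad), for 0.2 s.
3. the divider is seated level on the corner posts (z of divider in the frame of transport_box between 0.048 and 0.0555 m and angle between the z axis of divider and the z axis of transport_box, either way round below 0.04 rad and angle between divider's own z axis and vertical below 0.1 rad and angle between the x axis of divider and the x axis of transport_box, either way round below 0.1 rad and x of divider in the frame of transport_box between -0.008 and 0.008 m and y of divider in the frame of transport_box between -0.008 and 0.008 m), for 0.2 s.
At the end, for the whole second after the job is handed in: logger right way up on the box floor (tilt under 7 deg); divider over it on the posts, tab up (underside 48 to 55.5 mm above the box underside, level within 2.3 deg, within 8 mm of centre); dish flat on the divider (underside 2 to 8 mm over its underside, tilt under 6 deg); all at rest (all of step 2 and all of step 3 and x of petri_dish in the frame of divider between -0.08 and 0.08 m and y of petri_dish in the frame of divider between -0.045 and 0.045 m and z of petri_dish in the frame of divider between 0.002 and 0.008 m and angle between petri_dish's own z axis and vertical below 0.1 rad and linear speed of each of logger, divider, petri_dish below 0.02 m/s); the robot touches nothing.
It fails at once if the logger is pressed against the bench stop with more than 25 N (contact force between logger and bench_stop above 25 N).
It fails at once if the dish of eggs is tipped by more than 30 degrees (angle between petri_dish's own z axis and vertical above 0.52 rad).
It fails at once if the tape roll, the tally counter or the black weight is moved more than 30 mm (distance of any of tape_roll, tally_counter, lead_weight from where it was at the start of the episode above 0.03 m).
It also fails if it takes over 72 s, if anything falls off the work surface, if the arm or the gripper's body presses on something with over 40 N, if the wrist force passes 120 N, or if a joint passes its speed limit or range.

## Working session

There is one attempt and no reset: what is moved stays moved. The work goes in short steps, each a Python script; the robot and the scene stay as the last script left them, time stands still between calls to the robot, and variables do not carry over. Pictures are saved under pics/ and viewed, and the job is handed in when it is done.

```bash
ls; mkdir -p pics; python3 - <<'E'
from rig import *
import cv2,numpy as np
print(current_time_s(),current_tool_pos(),current_tool_rot(),current_grip_width(),current_force())
for n in ("scene","top"):
    im,d=grab_frame(n); cv2.imwrite(f"pics/{n}0.png",im[:,:,::-1]); np.savez(f"{n}0.npz",im=im,d=d)
    c=calibration(n); print(n,c)
    print((d>0).mean())
E
```

```text
pics
0.0 [0.27147056 0.56229505 0.22147441] [-0.96351487  1.5318387  -1.53404127] 0.08677746068112176 [-0.49848102 -0.0743377  -0.21965979]
scene {'mtx': array([[403.99371702,   0.        , 319.28007164],
       [  0.        , 403.99371702, 196.54777733],
       [  0.        ,   0.        ,   1.        ]]), 'world_from_camera': array([[ 0.59886156,  0.33243713, -0.7285948 , -0.29939188],
       [-0.80069222,  0.26674449, -0.53641341, -0.67826394],
       [ 0.01602491,  0.90461756,  0.42592285,  0.59198746],
       [ 0.        ,  0.        ,  0.        ,  1.        ]])}
0.98738671875
top {'mtx': array([[364.02671468,   0.        , 326.00395367],
       [  0.        , 364.02671468, 196.66398327],
       [  0.        ,   0.        ,   1.        ]]), 'world_from_camera': array([[ 0.00229641,  0.99769824, -0.06777136,  0.53028663],
       [-0.99995636,  0.00167729, -0.00919099,  0.00684184],
       [-0.00905616,  0.06778951,  0.99765854,  0.94426249],
       [ 0.        ,  0.        ,  0.        ,  1.        ]])}
0.9961015625
```

View pics/scene0.png

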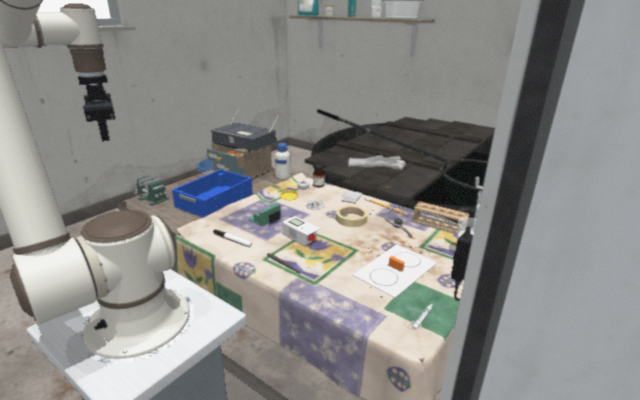

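View pics/top0.png

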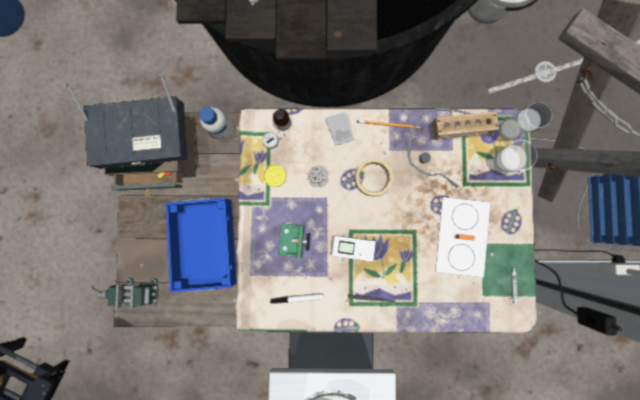

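```bash
python3 - <<'E'
import cv2,numpy as np
im=np.load("top0.npz")["im"][:,:,::-1]
a=cv2.resize(im[195:300,235:395],None,fx=5,fy=5,interpolation=cv2.INTER_CUBIC);cv2.imwrite("pics/z1.png",a)
a=cv2.resize(im[100:290,230:500],None,fx=2.9,fy=2.9,interpolation=cv2.INTER_CUBIC);cv2.imwrite("pics/z2.png",a)
E
```

```text
(no output)
```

View pics/z1.png

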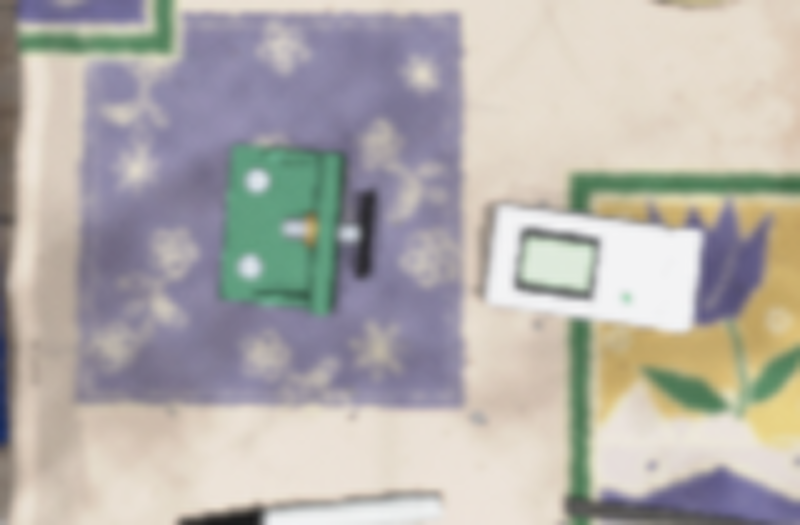

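View pics/z2.png

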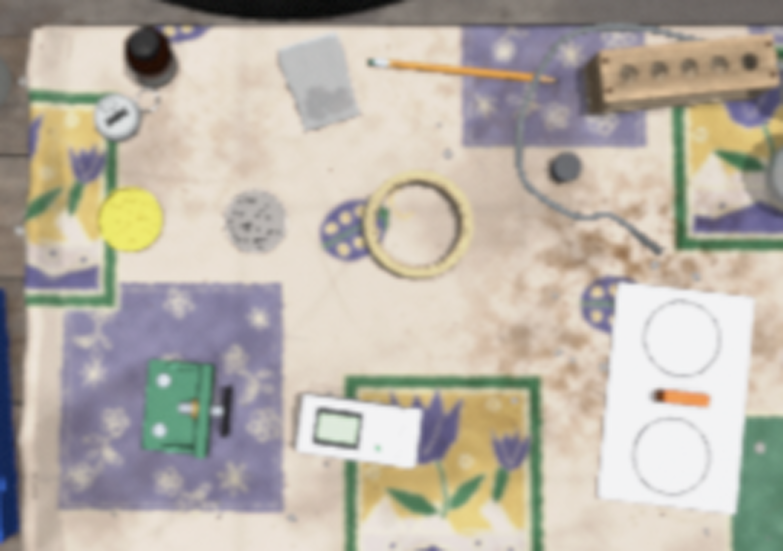

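```bash
cat > h.py <<'E'
import numpy as np,cv2
from rig import *
from scipy.spatial.transform import Rotation as R
def ray(cal,uv,z):
    K=cal["mtx"];T=cal["world_from_camera"]
    uv=np.atleast_2d(uv).astype(float)
    d=np.c_[(uv[:,0]-K[0,2])/K[0,0],-(uv[:,1]-K[1,2])/K[1,1],-np.ones(len(uv))]@T[:3,:3].T
    t=(z-T[2,3])/d[:,2]
    return T[:3,3]+d*t[:,None]
def cloud(cal,dep):
    K=cal["mtx"];T=cal["world_from_camera"];h,w=dep.shape
    v,u=np.mgrid[:h,:w]
    P=np.stack([(u-K[0,2])/K[0,0]*dep,-(v-K[1,2])/K[1,1]*dep,-dep],-1)
    return P@T[:3,:3].T+T[:3,3]
def rot(jaw,tilt=0,fwd=None):
    """tool rotvec: y (finger direction) down, tilted by tilt rad towards horizontal fwd angle; x = jaw angle (world yaw, horizontal)"""
    y=np.array([0,0,-1.]) if fwd is None else np.array([np.sin(tilt)*np.cos(fwd),np.sin(tilt)*np.sin(fwd),-np.cos(tilt)])
    x=np.array([np.cos(jaw),np.sin(jaw),0.]);x-=y*(x@y);x/=np.linalg.norm(x)
    return R.from_matrix(np.c_[x,y,np.cross(x,y)]).as_rotvec()
def blob(m,nmin=30):
    m=m.astype(np.uint8)*255
    cs,_=cv2.findContours(m,cv2.RETR_EXTERNAL,cv2.CHAIN_APPROX_NONE)
    return [c for c in sorted(cs,key=cv2.contourArea,reverse=True) if cv2.contourArea(c)>nmin]
E
python3 - <<'E'
from h import *
print(R.from_rotvec(current_tool_rot()).as_matrix().round(3))
f=np.load("top0.npz");im,d=f["im"],f["d"];c=calibration("top");P=cloud(c,d);z=P[...,2]
print("table z",np.median(z[290:320,350:400]),np.median(z[140:160,300:310]))
hsv=cv2.cvtColor(im,cv2.COLOR_RGB2HSV)
# print height stats in spots
for n,(u,v) in dict(logger=(358,247),stop=(300,240),pad=(308,241),div=(463,220),tab=(464,237),boxfloor=(200,245),rim=(200,201),dish=(318,176),yel=(275,176),radio=(135,130),gthing=(133,290),weight=(425,157),tape=(359,178),bottle=(212,120)).items():
    print(n,P[v,u].round(4), z[max(0,v-12):v+12,max(0,u-12):u+12].max().round(3))
hm=((np.clip(z,0,0.15)/0.15)*255).astype(np.uint8)
cv2.imwrite("pics/h.png",cv2.applyColorMap(hm,cv2.COLORMAP_JET))
E
```

```text
[[-0.435 -0.001  0.9  ]
 [-0.9   -0.002 -0.435]
 [ 0.002 -1.     0.   ]]
table z 0.00011680140042125142 2.438177745334169e-05
logger [ 0.4677 -0.0637  0.043 ] 0.944
stop [0.4845 0.0788 0.0451] 0.944
pad [0.4815 0.0597 0.0342] 0.944
div [ 0.5347 -0.3358  0.0063] 0.944
tab [ 0.4923 -0.3287  0.0297] 0.033
boxfloor [0.4691 0.3385 0.0068] 0.944
rim [0.579  0.321  0.0643] 0.065
dish [0.6482 0.0365 0.0018] 0.944
yel [0.6482 0.1488 0.0012] 0.944
radio [0.7291 0.433  0.1621] 0.944
gthing [0.3664 0.4736 0.0692] 0.073
weight [ 0.6953 -0.2378  0.0193] 0.944
tape [ 0.6407 -0.0685  0.0224] 0.028
bottle [0.763  0.2778 0.1208] 0.131
```

View pics/h.png

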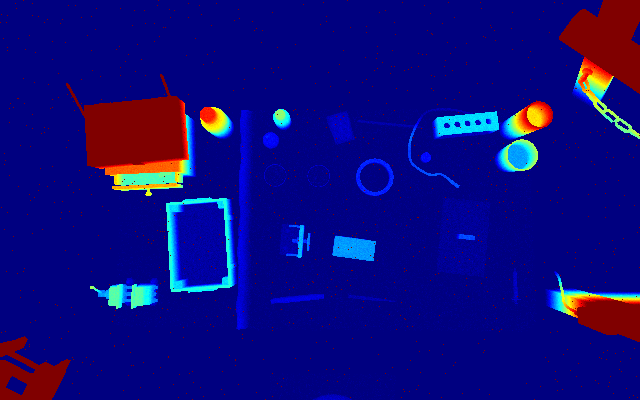

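```bash
python3 - <<'E'
from h import *
f=np.load("top0.npz");im,d=f["im"],f["d"];c=calibration("top");P=cloud(c,d);z=P[...,2]
hsv=cv2.cvtColor(im,cv2.COLOR_RGB2HSV).astype(int)
def win(m,u0,u1,v0,v1):
    o=np.zeros(m.shape,bool);o[v0:v1,u0:u1]=m[v0:v1,u0:u1];return o
def rect(name,m,zz):
    b=blob(m); 
    p=ray(c,b[0][:,0,:],zz)[:,:2]
    r=cv2.minAreaRect(p.astype(np.float32)*1000); print(name,np.round(r[0],1),np.round(r[1],1),round(r[2],2)); return p
rect("logger depth",win((z>.034)&(z<.055),325,385,225,270),.042)
white=(im.min(2)>190)&(hsv[...,1]<30)
rect("logger white",win(im.min(2)>205,325,385,225,270),.042)
rect("divider white",win(im.min(2)>200,430,500,185,290),.004)
rect("divider depth",win((z>.0025)&(z<.05),432,496,190,284),.004)
orange=(hsv[...,0]<15)&(hsv[...,1]>150)&(hsv[...,2]>150)
rect("tab orange",win(orange,440,490,225,250),.030)
rect("tab depth",win((z>.018)&(z<.05),440,490,225,250),.030)
rect("box depth",win((z>.055)&(z<.08),155,245,190,300),.062)
rect("stop depth",win((z>.038)&(z<.06),280,320,220,265),.046)
pad=win((z>.02)&(z<.06),303,315,225,260)
b=np.argwhere(pad);print("pad pts",P[pad][:,1].min().round(4))
rect("pad",win((im.max(2)<80),303,314,228,256),.037)
for (u0,u1) in((295,345),(255,297)):
    m=win((z>.007)&(z<.03),u0,u1,150,200); q=P[m]; print("dish ring",len(q),q[:,:2].mean(0).round(4))
    bb=blob(m,5); 
    for k in bb[:2]: 
        print(cv2.minEnclosingCircle(ray(c,k[:,0,:],.012)[:,:2].astype(np.float32)*1000))
g=im[150:205,290:350]
cv2.imwrite("pics/dish.png",cv2.resize(g[:,:,::-1],None,fx=10,fy=10,interpolation=cv2.INTER_CUBIC))
E
```

```text
logger depth [465.2 -53. ] [101.7  49.8] 82.39
logger white [463.8 -52. ] [99.7 50.2] 82.41
divider white [ 472.8 -325.4] [138.5 239. ] 81.85
divider depth [ 494.3 -332.9] [131.1 195.4] 84.48Traceback (most recent call last):
  File "<stdin>", line 16, in <module>
  File "<stdin>", line 8, in rect
IndexError: list index out of range
```

```bash
python3 - <<'E'
from h import *
f=np.load("top0.npz");im,d=f["im"],f["d"];c=calibration("top");P=cloud(c,d);z=P[...,2]
hsv=cv2.cvtColor(im,cv2.COLOR_RGB2HSV).astype(int)
def win(m,u0,u1,v0,v1):
    o=np.zeros(m.shape,bool);o[v0:v1,u0:u1]=m[v0:v1,u0:u1];return o
def rect(name,m,zz,op=0):
    m=m.astype(np.uint8)
    if op: m=cv2.morphologyEx(m,cv2.MORPH_OPEN,np.ones((op,op),np.uint8))
    b=blob(m,5)
    if not b: print(name,"none");return
    p=ray(c,b[0][:,0,:],zz)[:,:2]
    r=cv2.minAreaRect(p.astype(np.float32)*1000); print(name,np.round(r[0],1),np.round(r[1],1),round(r[2],2)); return p
print("tab px",im[237,455:475:3].tolist())
wm=win((im.min(2)>195)&(hsv[...,1]<18),430,500,185,290)
rect("divider white",wm,.004,5)
rect("divider depth",win((z>.0025)&(z<.05),432,496,190,284),.004,5)
orange=(hsv[...,0]<20)&(hsv[...,1]>90)&(hsv[...,2]>150)
rect("tab orange",win(orange,440,490,225,250),.030)
rect("tab depth",win((z>.018)&(z<.05),440,490,225,250),.030)
rect("box depth",win((z>.055)&(z<.08),155,245,190,300),.062,2)
blue=(hsv[...,0]>105)&(hsv[...,0]<125)&(hsv[...,1]>150)
rect("box blue",win(blue,155,245,190,300),.062,2)
rect("stop depth",win((z>.038)&(z<.06),280,320,220,265),.046)
pad=win((z>.015)&(z<.06),303,315,225,260)
q=P[pad];print("pad pts");print(np.c_[np.argwhere(pad)[:, ::-1],(q*1000).round(0)][::3])
rect("pad",win((im.max(2)<90),303,314,228,256),.037)
for (u0,u1) in((298,338),(258,292)):
    m=win((z>.006)&(z<.03),u0,u1,155,197); q=P[m]; print("dish ring",len(q),q[:,:2].mean(0).round(4))
    if len(q): print(cv2.minEnclosingCircle(q[:,:2].astype(np.float32)*1000))
g=im[150:205,290:350]
cv2.imwrite("pics/dish.png",cv2.resize(g[:,:,::-1],None,fx=10,fy=10,interpolation=cv2.INTER_CUBIC))
E
```

```text
tab px [[159, 150, 147], [144, 90, 55], [237, 157, 89], [238, 158, 89], [237, 154, 85], [238, 154, 87], [235, 157, 103]]
divider white [ 491.7 -334.9] [123.1 193.3] 83.36
divider depth [ 494.6 -340.2] [55.4 21.2] 80.13
tab orange [ 492.3 -333.6] [ 9.9 34.9] 0.15
tab depth [ 493.1 -333.5] [40.5 11.5] 83.8
box depth [472. 321.] [222.2 147.2] 4.81
box blue [472.4 315.7] [212.9 157.2] 4.82
stop depth [482.2  78.2] [10.4 78.6] 85.96
pad pts
[[303. 225. 521.  72.  37.]
 [303. 227. 516.  72.  42.]
 [304. 228. 513.  71.  16.]
 [303. 231. 506.  72.  42.]
 [308. 233. 501.  60.  38.]
 [303. 234. 499.  73.  30.]
 [310. 234. 498.  56.  18.]
 [309. 235. 496.  57.  35.]
 [309. 236. 494.  57.  39.]
 [309. 237. 492.  57.  37.]
 [308. 238. 489.  60.  37.]
 [304. 239. 486.  71.  20.]
 [308. 239. 487.  60.  38.]
 [304. 240. 484.  70.  29.]
 [307. 240. 484.  62.  36.]
 [303. 241. 481.  73.  29.]
 [306. 241. 481.  65.  24.]
 [309. 241. 481.  57.  32.]
 [305. 242. 479.  68.  27.]
 [308. 242. 479.  60.  37.]
 [307. 243. 477.  62.  38.]
 [307. 244. 474.  62.  34.]
 [307. 245. 472.  62.  38.]
 [308. 246. 469.  60.  35.]
 [308. 247. 467.  60.  37.]
 [308. 248. 465.  59.  38.]
 [308. 249. 462.  60.  36.]]
pad [480.5  60.6] [ 6.3 37.5] 85.11
dish ring 50 [0.6498 0.0334]
((648.458251953125, 35.6466064453125), 28.994430541992188)
dish ring 53 [0.6523 0.1509]
((652.8575439453125, 149.7994384765625), 32.16205978393555)
```

```bash
sleep 1
```

```text
(no output)
```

View pics/dish.png

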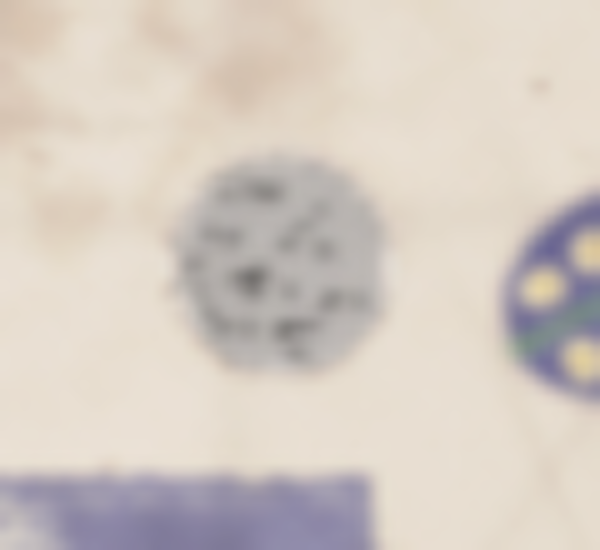

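```bash
python3 - <<'E'
from h import *
f=np.load("top0.npz");im,d=f["im"],f["d"];c=calibration("top");P=cloud(c,d);z=P[...,2]
m=np.zeros(z.shape,np.uint8);m[190:300,155:245]=((z>.05)&(z<.08))[190:300,155:245]
m=cv2.morphologyEx(m,cv2.MORPH_OPEN,np.ones((2,2)))
cs,h=cv2.findContours(m,cv2.RETR_CCOMP,cv2.CHAIN_APPROX_NONE)
for k,hh in zip(cs,h[0]):
    if cv2.contourArea(k)>1000:
        r=cv2.minAreaRect(ray(c,k[:,0,:],.062)[:,:2].astype(np.float32)*1000);print(hh[3],np.round(r[0],1),np.round(r[1],1),r[2])
        p=ray(c,k[:,0,:],.062)[:,:2]*1000
a=cv2.resize(im[185:305,150:250,::-1],None,fx=5,fy=5,interpolation=cv2.INTER_CUBIC);cv2.imwrite("pics/box.png",a)
print("dish",ray(c,[[317.9,176.3]],.012))
D=np.deg2rad
def t(n,p,jaw,**k):
    for j in (jaw,jaw+180):
        q=inverse_kinematics(np.array(p),rot(D(j),**k)); print(n,j,None if q is None else np.round(q,2))
t("logger",[.466,-.047,.005],-7.6)
t("logger@stop",[.4776,.012,.005],-4)
t("logger box",[.472,.320,.011],4.8)
t("press",[.472,-.13,.014],-4,tilt=D(40),fwd=D(86))
t("press",[.477,-.03,.014],-4,tilt=D(40),fwd=D(86))
t("div",[.4925,-.334,.007],-6.2)
t("divbox",[.472,.320,.06],4.8)
t("dish",[.648,.036,.002],90)
t("dish",[.648,.036,.002],45)
t("dishbox",[.522,.325,.06],94.8)
t("dishbox",[.422,.316,.06],94.8)
E
```

```text
-1 [472.4 319.7] [223.6 149.9] 4.776374340057373
0 [473.4 319.9] [207.4 134.9] 4.553928375244141
dish [[0.64618549 0.03643833 0.012     ]]
logger -7.6 [ 0.25  0.42 -0.63 -0.   -0.52  2.76]
logger 172.4 [ 0.25  0.42 -0.63  0.   -0.52 -0.38]
logger@stop -4 [ 0.37  0.43 -0.61  0.   -0.54  2.71]
logger@stop 176 [ 0.37  0.43 -0.61  0.   -0.54 -0.44]
logger box 4.8 [ 0.88  0.53 -0.37  0.   -0.67  2.35]
logger box 184.8 [ 0.88  0.53 -0.37  0.   -0.67 -0.8 ]
press -4 [-0.4   0.62 -0.17 -0.72 -1.17 -2.38]
press 176 [-0.4   0.62 -0.17 -0.72 -1.17  0.76]
press -4 [-0.24  0.57 -0.26 -0.81 -1.06 -2.44]
press 176 [-0.24  0.57 -0.26 -0.81 -1.06  0.7 ]
div -6.2 [-0.32  0.57 -0.31  0.   -0.7  -2.93]
div 173.8 [-0.32  0.57 -0.31  0.   -0.7   0.22]
divbox 4.8 [ 0.88  0.46 -0.33  0.   -0.78  2.35]
divbox 184.8 [ 0.88  0.46 -0.33  0.   -0.78 -0.8 ]
dish 90 [ 0.3   0.64 -0.17 -0.   -0.76 -1.88]
dish 270 [ 0.3   0.64 -0.17  0.   -0.76  1.27]
dish 45 [ 0.3   0.64 -0.17 -0.   -0.76 -2.66]
dish 225 [ 0.3   0.64 -0.17  0.   -0.76  0.48]
dishbox 94.8 [ 0.82  0.52 -0.22  0.   -0.83 -2.31]
dishbox 274.8 [ 0.82  0.52 -0.22  0.   -0.83  0.83]
dishbox 94.8 [ 0.95  0.4  -0.44  0.   -0.73 -2.44]
dishbox 274.8 [ 0.95  0.4  -0.44  0.   -0.73  0.7 ]
```

View pics/box.png

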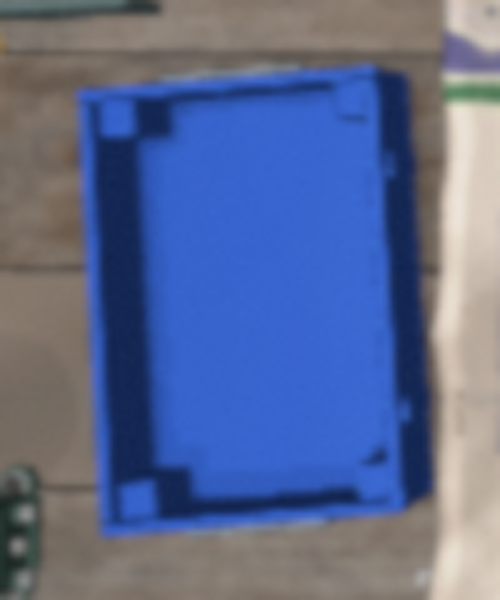

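```bash
python3 - <<'E'
from h import *
D=np.deg2rad
print(current_time_s())
r=rot(D(172.4))
reach([.466,-.047,.10],r); print(current_time_s(),current_tool_pos())
move_straight([.466,-.047,.006],velocity=.15); print(current_time_s(),current_tool_pos(),current_force())
im,d=grab_frame("scene");cv2.imwrite("pics/s1.png",im[:,:,::-1])
gripper_to(.03,15); print(current_time_s(),current_grip_width(),current_tool_pos(),current_force())
im,d=grab_frame("top");cv2.imwrite("pics/t1.png",cv2.resize(im[150:350,220:420,::-1],None,fx=3,fy=3))
E
```

```text
0.1
2.425 [ 0.46652516 -0.04637807  0.100188  ]
3.2 [ 0.46669705 -0.04671417  0.00645162] [0.05255365 0.36952489 1.04381424]
3.9667 0.04979992701888079 [ 0.46571733 -0.04704981  0.00601435] [-1.12967642  0.32881606  1.84950825]
```

View pics/s1.png

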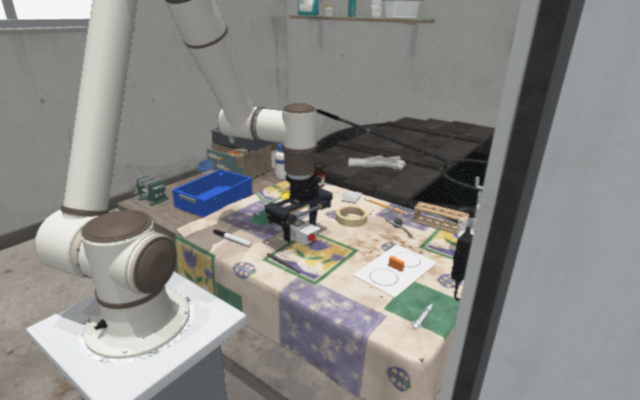

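View pics/t1.png

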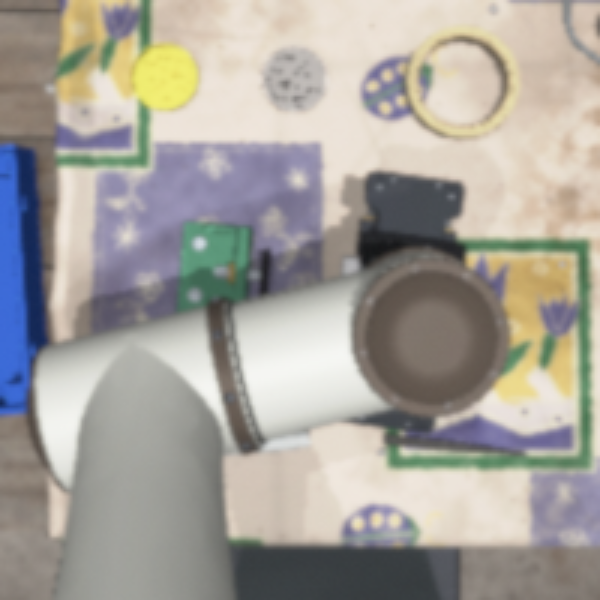

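```bash
python3 - <<'E'
from h import *
D=np.deg2rad
print(current_time_s())
r=rot(D(176));u=np.array([np.cos(D(86)),np.sin(D(86)),0])
tgt=np.array([.4776,.0123,.006])
move_straight(tgt-u*.008,r,velocity=.06)
f0=current_force();print(current_time_s(),current_tool_pos(),f0)
s=-.008
while s<.012:
    s+=.001
    move_straight(tgt+u*s,velocity=.02)
    f=current_force();df=(f-f0)@u
    print(round(s,4),round(df,2),f.round(2),current_time_s(), current_tool_pos().round(4))
    if df<-2.5: break
f=current_force()
E
```

```text
4.0167
5.0417 [0.47747427 0.00474344 0.0060607 ] [0.05064005 1.29631394 0.49800683]
-0.007 -0.92 [0.59 0.33 0.85] 5.2917 [0.4773 0.0053 0.006 ]
-0.006 -3.76 [ 0.79 -2.53  1.25] 5.5417 [0.4771 0.0061 0.006 ]
```

```bash
python3 - <<'E'
from h import *
D=np.deg2rad
u=np.array([np.cos(D(86)),np.sin(D(86)),0])
tgt=np.array([.4776,.0123,.006])
s=-.006
for i in range(6):
    s+=.0005
    move_straight(tgt+u*s,velocity=.02)
    f=current_force()
    print(round(s,4),(f@u).round(2),f.round(2),current_time_s(), current_tool_pos().round(4))
    if f@u<-6: break
E
```

```text
-0.0055 -1.78 [-0.17 -1.77  2.27] 5.7917 [0.4771 0.0067 0.006 ]
-0.005 -1.75 [ 0.09 -1.76  2.6 ] 6.0417 [0.4771 0.0072 0.006 ]
-0.0045 -1.82 [-0.52 -1.78  3.3 ] 6.2917 [0.4772 0.0078 0.006 ]
-0.004 -1.79 [-1.1  -1.72  3.34] 6.5417 [0.4772 0.0083 0.006 ]
-0.0035 -1.46 [-0.61 -1.42  4.2 ] 6.7917 [0.4773 0.0088 0.006 ]
-0.003 -2.47 [-1.11 -2.4   4.99] 7.0417 [0.4774 0.0093 0.006 ]
```

```bash
python3 - <<'E'
from h import *
D=np.deg2rad
u=np.array([np.cos(D(86)),np.sin(D(86)),0])
tgt=np.array([.4776,.0123,.006])
s=-.003
for i in range(14):
    s+=.001
    move_straight(tgt+u*s,velocity=.04)
    f=current_force()
    print(round(s,4),(f@u).round(2),f.round(2),current_time_s(), current_tool_pos().round(4))
    if f@u<-5.5: break
E
```

```text
-0.002 -1.89 [-0.31 -1.88  4.43] 7.2917 [0.4775 0.0104 0.006 ]
-0.001 -1.71 [-0.81 -1.66  4.55] 7.5417 [0.4776 0.0114 0.006 ]
0.0 -2.11 [-0.08 -2.11  4.78] 7.7917 [0.4777 0.0124 0.006 ]
0.001 -6.89 [ 0.26 -6.92  4.09] 8.0417 [0.4776 0.0126 0.006 ]
```

```bash
python3 - <<'E'
from h import *
D=np.deg2rad
u=np.array([np.cos(D(86)),np.sin(D(86)),0])
gripper_to(.075)
p=current_tool_pos(); 
move_straight([p[0],p[1],.10],velocity=.2)
gripper_to(0.0,20)
print(current_time_s(),current_grip_width())
o=np.array([.4777,.0124,0])
r=rot(D(176),D(40),D(86))
bf=o-.055*u
reach(bf-u*.09+[0,0,.10],r)
print(current_time_s(),current_tool_pos())
im,d=grab_frame("top");np.savez("t2.npz",im=im,d=d);cv2.imwrite("pics/t2.png",cv2.resize(im[180:320,270:410,::-1],None,fx=4,fy=4))
move_straight(bf-u*.035+[0,0,.0145],velocity=.15)
print(current_time_s(),current_tool_pos(),current_force())
im,d=grab_frame("scene");cv2.imwrite("pics/s2.png",cv2.resize(im[170:290,220:380,::-1],None,fx=5,fy=5))
E
```

```text
10.7833 0.0006767893162432622
11.7917 [ 0.46733523 -0.13178002  0.09987941]
12.6667 [ 0.47197248 -0.07756996  0.0150028 ] [-0.52772927 -0.61109123  0.11823162]
```

View pics/s2.png

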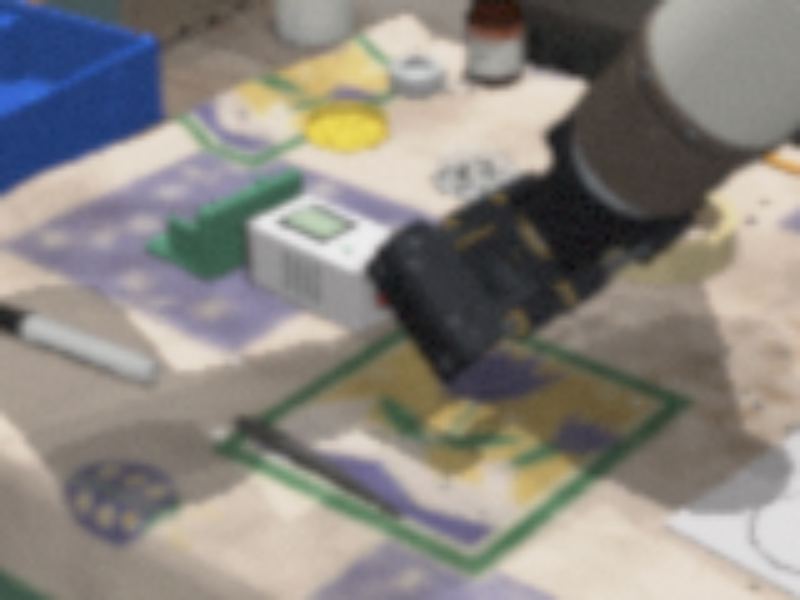

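View pics/t2.png

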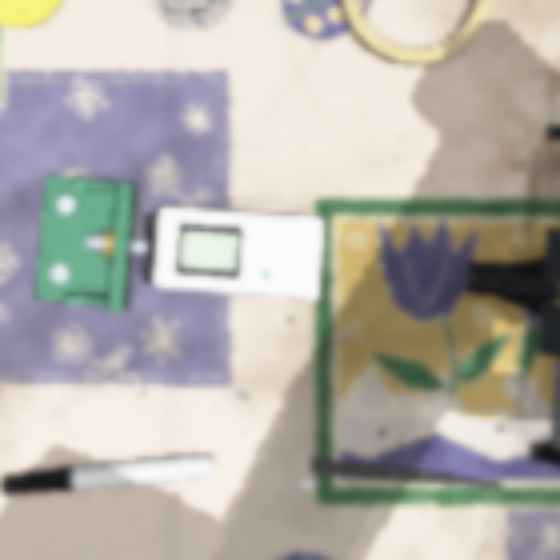

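```bash
cat > press.py <<'E'
from h import *
D=np.deg2rad
u=np.array([np.cos(D(86)),np.sin(D(86)),0])
bf=np.array([.4777,.0124,0])-.055*u+[0,0,.0145]
s=-.018
move_straight(bf+u*s,velocity=.06)
f0=current_force();print(f0,current_time_s())
for i in range(40):
    f=-(current_force()-f0)@u
    print(round(s*1e3,1),f.round(2),current_force().round(2),round(current_time_s(),2),((current_tool_pos()-bf)@u*1e3).round(2))
    if f>8 or s>.012: break
    s+=.001 if f<4.2 else .0004
    move_straight(bf+u*s,velocity=.03)
print("hold")
for i in range(6):
    dwell(.2); f=-(current_force()-f0)@u; print(f.round(2),round(current_time_s(),2))
    if f>12: break
E
python3 press.py
```

```text
[-0.13702847  0.45919181  0.55950654] 13.15
-18.0 0.0 [-0.14  0.46  0.56] 13.15 -17.75
-17.0 1.05 [ 1.05 -0.67  0.07] 13.4 -17.08
-16.0 0.55 [-0.55 -0.06  0.7 ] 13.65 -16.02
-15.0 1.86 [-0.73 -1.36 -0.58] 13.9 -14.97
-14.0 -0.3 [-0.35  0.78 -0.28] 14.15 -13.93
-13.0 0.75 [-0.2  -0.29 -0.12] 14.4 -12.95
-12.0 0.46 [ 0.31 -0.03  0.44] 14.65 -11.96
-11.0 0.6 [ 0.44 -0.18  0.73] 14.9 -10.96
-10.0 -0.38 [-0.17  0.84  0.59] 15.15 -9.95
-9.0 -0.03 [0.26 0.46 0.21] 15.4 -8.93
-8.0 -0.53 [-0.01  0.98 -0.03] 15.65 -7.94
-7.0 0.99 [-0.46 -0.51  0.8 ] 15.9 -7.16
-6.0 2.15 [ 0.22 -1.72 -0.82] 16.15 -6.15
-5.0 2.08 [-1.32 -1.54 -0.3 ] 16.4 -5.15
-4.0 2.09 [ 0.02 -1.65  0.65] 16.65 -4.17
-3.0 3.32 [-0.68 -2.84  1.02] 16.9 -3.15
-2.0 4.06 [-0.84 -3.56 -0.03] 17.15 -2.14
-1.0 3.83 [-0.39 -3.36  0.51] 17.4 -1.14
0.0 4.31 [-1.14 -3.79  0.36] 17.65 -0.13
0.4 4.85 [-0.78 -4.36  0.46] 17.9 0.18
0.8 6.14 [-0.8  -5.65  0.41] 18.15 0.29
1.2 7.32 [-0.93 -6.82  1.2 ] 18.4 0.4
1.6 8.91 [-1.52 -8.38  1.79] 18.65 0.49
hold
8.41 18.85
8.11 19.05
9.09 19.25
8.87 19.45
8.11 19.65
8.07 19.85
```

```bash
cat > carry.py <<'E'
from h import *
D=np.deg2rad
u=np.array([np.cos(D(86)),np.sin(D(86)),0])
p=current_tool_pos()
move_straight(p-u*.03,velocity=.1)
move_straight(p-u*.07+[0,0,.09],velocity=.25)
gripper_to(.08)
o=np.array([.4777,.0124,0]);r=rot(D(176))
reach(o+[0,0,.10],r); print(current_time_s(),current_tool_pos())
im,d=grab_frame("scene");cv2.imwrite("pics/s3.png",cv2.resize(im[170:290,220:380,::-1],None,fx=5,fy=5))
move_straight(o+[0,0,.006],velocity=.15)
gripper_to(.03,20); print(current_time_s(),current_grip_width(),current_force())
move_straight(o-u*.008+[0,0,.008],velocity=.06)
move_straight(o-u*.008+[0,0,.105],velocity=.2)
print(current_time_s(),current_grip_width(),current_force())
E
python3 carry.py
```

```text
23.275 [0.47748278 0.01219097 0.09991587]
24.725 0.049757031623450715 [-0.14865483  0.91386974  2.72200959]
25.6417 0.05002263371179158 [-0.78262455 -0.06894333 -1.79171796]
```

View pics/s3.png

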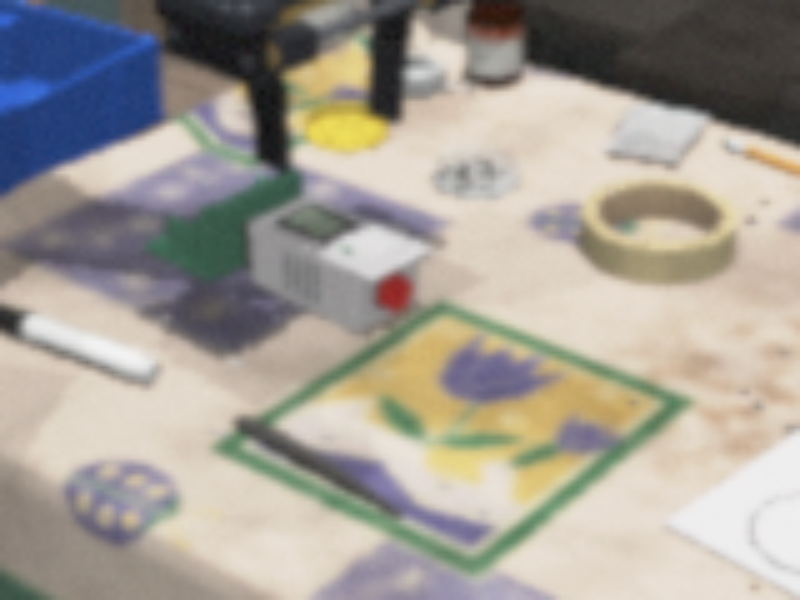

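```bash
cat > place.py <<'E'
from h import *
D=np.deg2rad
a=D(4.75);bx=np.array([np.cos(a),np.sin(a),0]);by=np.array([-np.sin(a),np.cos(a),0])
B=np.array([.4725,.3198,0])
t=B+.006*by;r=rot(D(184.75))
move_straight(t+[0,0,.105],r,velocity=.3); print(current_time_s(),current_tool_pos())
move_straight(t+[0,0,.022],velocity=.18)
f0=current_force()
z=.016
move_straight(t+[0,0,z],velocity=.06)
while z>.0105:
    df=(current_force()-f0)[2];print(z,df.round(2),current_tool_pos().round(4))
    if df>2.5: break
    z-=.001;move_straight(t+[0,0,z],velocity=.04)
gripper_to(.075);print(current_time_s())
move_straight(t+[0,0,.12],velocity=.25)
# to divider
rd=rot(D(173.7));p=np.array([.4928,-.3337,0])
reach(p+[0,0,.09],rd);print(current_time_s(),current_tool_pos())
im,d=grab_frame("top");np.savez("t3.npz",im=im,d=d);cv2.imwrite("pics/t3.png",cv2.resize(im[170:310,140:300,::-1],None,fx=4,fy=4))
E
python3 place.py
```

```text
26.8667 [0.47156084 0.32406973 0.10439125]
0.016 1.21 [0.4722 0.326  0.0167]
0.015 -0.52 [0.4721 0.3259 0.0153]
0.013999999999999999 -0.33 [0.4719 0.3257 0.0139]
0.012999999999999998 0.04 [0.4719 0.3257 0.0129]
0.011999999999999997 3.16 [0.4722 0.326  0.0123]
29.475
32.4083 [ 0.4933564  -0.33302901  0.09008913]
```

View pics/t3.png

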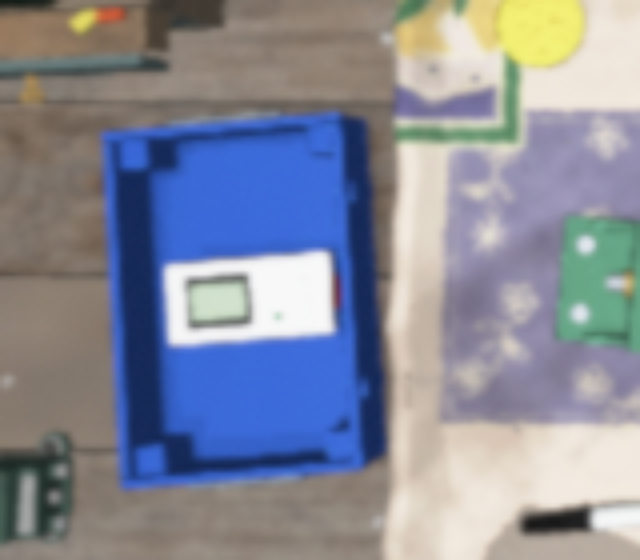

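```bash
cat > div.py <<'E'
from h import *
D=np.deg2rad
p=np.array([.4928,-.3337,0])
gripper_to(.05)
move_straight(p+[0,0,.008],velocity=.15)
gripper_to(.0,25);print(current_time_s(),current_grip_width(),current_tool_pos(),current_force())
move_straight(p+[0,0,.12],velocity=.2);print(current_grip_width(),current_force())
im,d=grab_frame("scene");cv2.imwrite("pics/s4.png",cv2.resize(im[100:300,300:500,::-1],None,fx=3,fy=3))
B=np.array([.4725,.3198,0]);r=rot(D(184.75))
move_straight(B+[0,0,.12],r,velocity=.3);print(current_time_s(),current_tool_pos(),current_grip_width())
im,d=grab_frame("scene");cv2.imwrite("pics/s5.png",cv2.resize(im[100:250,150:350,::-1],None,fx=4,fy=4))
im,d=grab_frame("top");np.savez("t4.npz",im=im,d=d);cv2.imwrite("pics/t4.png",cv2.resize(im[170:310,140:300,::-1],None,fx=4,fy=4))
E
python3 div.py
```

```text
34.6333 0.012059050718983102 [ 0.49278243 -0.33367777  0.00809353] [-0.99543969  1.39785824  0.75448053]
0.012193613878655543 [-0.8437545  -0.06154221 -2.56505282]
37.725 [0.47254191 0.31874908 0.12002262] 0.011688091445923246
```

View pics/s5.png

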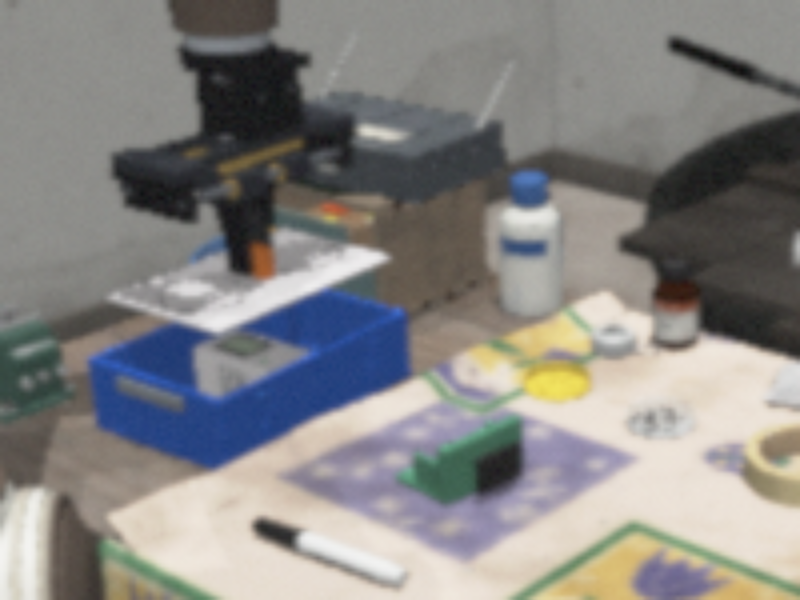

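View pics/t4.png

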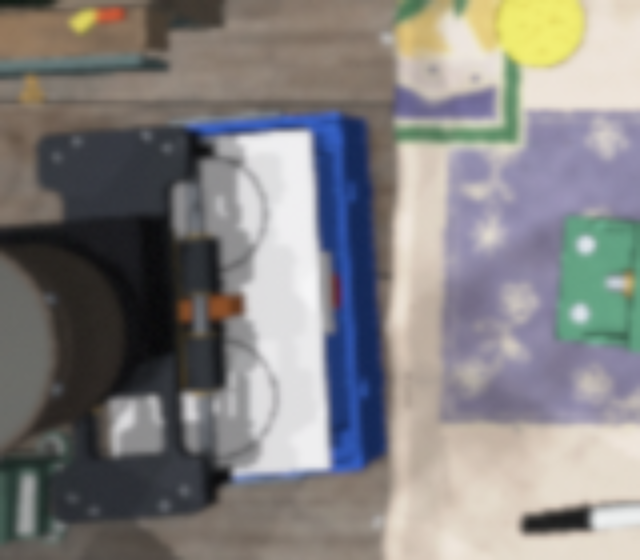

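```bash
python3 - <<'E'
from h import *
c=calibration("top")
im=np.load("t4.npz")["im"]
m=np.zeros(im.shape[:2],np.uint8);m[196:296,185:226]=((im.min(2)>160)&(im.max(2).astype(int)-im.min(2)<40))[196:296,185:226]
B=np.array([.4725,.3198]);a=np.deg2rad(4.75);M=np.array([[np.cos(a),np.sin(a)],[-np.sin(a),np.cos(a)]])
E=[]
for v in range(206,284,6):
    us=np.where(m[v]>0)[0]; w=us.max()+.5; E.append((w,v))
q=(ray(c,E,.116)[:,:2]-B)@M.T*1000
print(q.round(1))
p=np.polyfit(q[:,0],q[:,1],1);print(p,np.rad2deg(p[0]))
# end edges along columns
for u in (205,210,214):
    vs=np.where(m[:,u]>0)[0];print(u,vs.min(),vs.max(),((ray(c,[[u,vs.min()-.5],[u,vs.max()+.5]],.116)[:,:2]-B)@M.T*1000).round(1))
print(current_tool_pos())
E
```

```text
[[ 87.2 -65.1]
 [ 73.5 -64.3]
 [ 59.7 -65.7]
 [ 46.1 -64.9]
 [ 32.5 -64.1]
 [ 18.8 -65.5]
 [  5.1 -67. ]
 [ -8.4 -66.2]
 [-21.8 -65.3]
 [-35.3 -64.5]
 [-48.7 -63.7]
 [-62.2 -65.1]
 [-75.5 -64.3]]
[-2.62214093e-03 -6.50555561e+01] -0.1502376083733319
205 203 287 [[ 97.5 -37.1]
 [-93.7 -25.9]]
210 203 287 [[ 96.6 -48.5]
 [-94.6 -37.2]]
214 203 287 [[ 95.8 -57.6]
 [-95.3 -46.2]]
[0.4726062  0.31893623 0.12009394]
```

```bash
python3 - <<'E'
from h import *
c=calibration("top")
B=np.array([.4725,.3198]);a=np.deg2rad(4.75);M=np.array([[np.cos(a),np.sin(a)],[-np.sin(a),np.cos(a)]])
by=M[1]
t=np.r_[B+by*.0025,.078]
move_straight(t,velocity=.15);dwell(.1)
print(current_time_s(),current_tool_pos())
im,d=grab_frame("top");np.savez("t5.npz",im=im,d=d)
m=np.zeros(im.shape[:2],np.uint8);m[196:296,185:228]=((im.min(2)>150)&(im.max(2).astype(int)-im.min(2)<50))[196:296,185:228]
E=[];W=[]
hsv=cv2.cvtColor(im,cv2.COLOR_RGB2HSV).astype(int)
for v in range(206,284,6):
    us=np.where(m[v]>0)[0]; E.append((us.max()+.5,v))
q=(ray(c,E,.074)[:,:2]-B)@M.T*1000
print(q[:,1].round(1));print(np.polyfit(q[:,0],q[:,1],1))
for u in (205,210,214):
    vs=np.where(m[:,u]>0)[0];print(((ray(c,[[u,vs.min()-.5],[u,vs.max()+.5]],.074)[:,:2]-B)@M.T*1000).round(1))
cv2.imwrite("pics/t5.png",cv2.resize(im[190:300,175:245,::-1],None,fx=5,fy=5,interpolation=cv2.INTER_CUBIC))
print(current_force())
E
```

```text
38.3583 [0.47308133 0.32284041 0.07912642]
[-61.9 -61.1 -60.2 -61.7 -60.8 -60.  -61.5 -60.6 -59.7 -61.2 -60.4 -61.9
 -61. ]
[-1.57233520e-03 -6.09139903e+01]
[[ 98.4 -22.7]
 [-93.  -11.6]]
[[ 97.4 -34.7]
 [-94.  -23.4]]
[[ 96.7 -44.3]
 [-94.7 -32.9]]
[ 0.33265659 -0.04687584 -2.26699645]
```

View pics/t5.png

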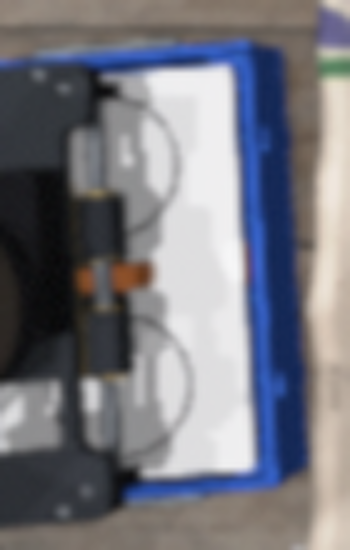

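```bash
python3 - <<'E'
from h import *
B=np.array([.4725,.3198]);a=np.deg2rad(4.75);M=np.array([[np.cos(a),np.sin(a)],[-np.sin(a),np.cos(a)]])
t=np.r_[B+M[1]*.0022-M[0]*.001,0]
f0=current_force()
z=.068
move_straight(t+[0,0,.068],velocity=.06)
while z>.0575:
    df=(current_force()-f0);print(round(z,4),df.round(2),current_tool_pos().round(4))
    if df[2]>3: break
    z-=.0015 if z>.063 else .001
    move_straight(t+[0,0,z],velocity=.04)
print(current_time_s())
if z<.0625:
    gripper_to(.03);print(current_time_s())
    move_straight(t+[0,0,.12],velocity=.25)
E
```

```text
0.068 [-0.49  1.44  0.5 ] [0.4711 0.322  0.0677]
0.0665 [-0.88  1.24  0.74] [0.4713 0.322  0.0665]
0.065 [-0.22  1.28  0.38] [0.4714 0.322  0.065 ]
0.0635 [0.06 1.03 0.77] [0.4713 0.3219 0.0634]
0.062 [ 0.87  0.92 -0.05] [0.4713 0.3219 0.0619]
0.061 [-1.29 -0.01  0.28] [0.4713 0.3219 0.061 ]
0.06 [-0.71  1.48  0.98] [0.4714 0.322  0.0601]
0.059 [-2.51  0.41  7.79] [0.4714 0.322  0.0601]
40.475
41.125
```

```bash
python3 - <<'E'
from h import *
D=np.deg2rad
gripper_to(.082)
p=np.array([.6475,.036,0])
reach(p+[0,0,.08],rot(D(270)));print(current_time_s(),current_tool_pos())
im,d=grab_frame("top");np.savez("t6.npz",im=im,d=d);cv2.imwrite("pics/t6.png",cv2.resize(im[130:310,150:350,::-1],None,fx=3.3,fy=3.3))
c=calibration("top");P=cloud(c,d)
hsv=cv2.cvtColor(im,cv2.COLOR_RGB2HSV).astype(int)
m=((im.min(2)>140)&(hsv[...,1]<50)).astype(np.uint8);m[:190]=0;m[300:]=0;m[:,:160]=0;m[:,235:]=0
B=np.array([.4725,.3198]);a=D(4.75);M=np.array([[np.cos(a),np.sin(a)],[-np.sin(a),np.cos(a)]])
k=blob(m)[0];q=(ray(c,k[:,0,:],.056)[:,:2]-B)@M.T*1000
print(cv2.minAreaRect(q.astype(np.float32)))
m=cv2.erode(m,np.ones((3,3)))>0
Z=P[m];A=np.c_[(Z[:,:2]-B)@M.T,np.ones(len(Z))];ok=(Z[:,2]>.04)&(Z[:,2]<.07);print("plane",np.linalg.lstsq(A[ok],Z[ok,2],rcond=None)[0],ok.sum())
move_straight(p+[0,0,.0025],velocity=.12)
gripper_to(.04,6);print(current_time_s(),current_grip_width(),current_force())
im,d=grab_frame("scene");cv2.imwrite("pics/s6.png",cv2.resize(im[150:250,250:390,::-1],None,fx=5,fy=5))
E
```

```text
44.3917 [0.64750323 0.03646168 0.0801028 ]
((2.34136962890625, -1.5753936767578125), (160.1520233154297, 266.0384826660156), 86.36546325683594)
plane [-0.00456068 -0.05810116  0.05836645] 347
45.8 0.05746872925909315 [-0.05308554 -0.03860057  1.50158706]
```

View pics/t6.png

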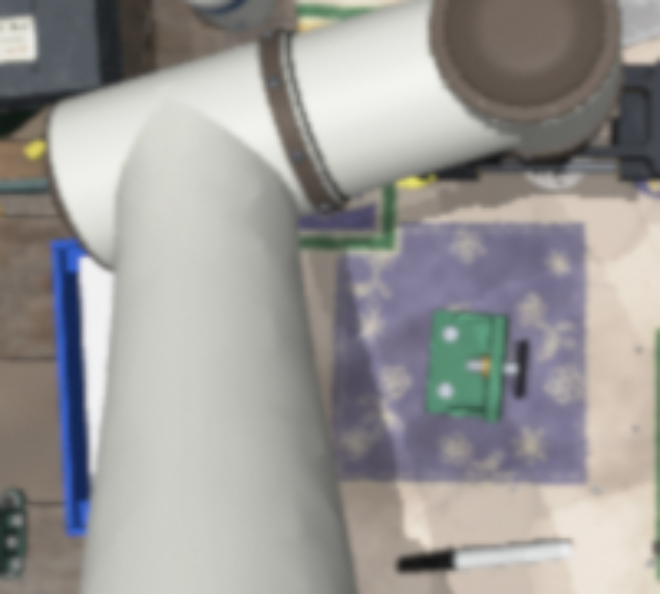

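View pics/s6.png

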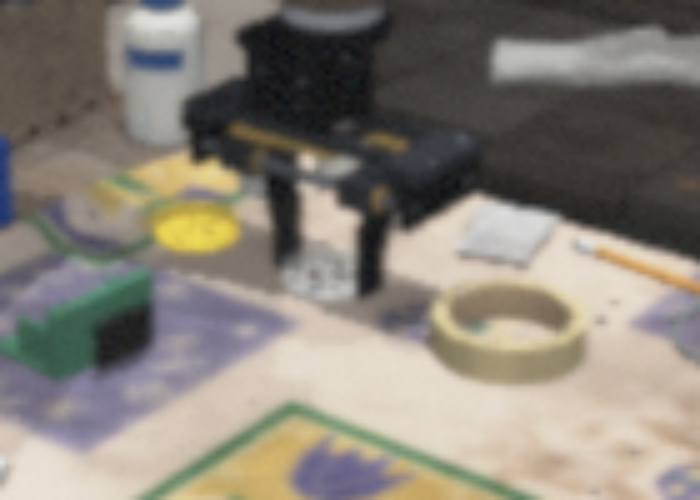

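```bash
python3 - <<'E'
from h import *
D=np.deg2rad
p=np.array([.6475,.036,0])
move_straight(p+[0,0,.12],velocity=.15);print(current_time_s(),current_grip_width(),current_force())
B=np.array([.4725,.3198]);a=D(4.75);M=np.array([[np.cos(a),np.sin(a)],[-np.sin(a),np.cos(a)]])
t=np.r_[B-M[0]*.051+M[1]*.001,0]
move_straight(t+[0,0,.12],rot(D(274.75)),velocity=.2);print(current_time_s(),current_tool_pos(),current_grip_width())
im,d=grab_frame("scene");cv2.imwrite("pics/s7.png",cv2.resize(im[120:240,150:310,::-1],None,fx=5,fy=5,interpolation=cv2.INTER_CUBIC))
E
```

```text
46.7833 0.057464987189749545 [-0.38077118  0.59034529 -0.80687353]
48.7333 [0.42189466 0.31603884 0.11991505] 0.057470359303123185
```

View pics/s7.png

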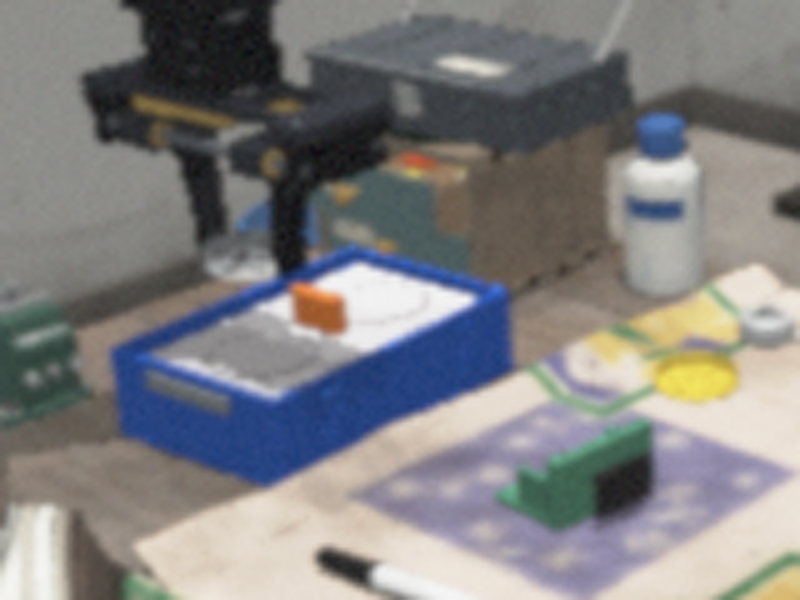

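Divider is seated level inside the rim with the orange tab up (around pixel 320,305 in the zoom), and the dish is held level over its near half. I'll lower it now.

```bash
python3 - <<'E'
from h import *
D=np.deg2rad
B=np.array([.4725,.3198]);a=D(4.75);M=np.array([[np.cos(a),np.sin(a)],[-np.sin(a),np.cos(a)]])
t=np.r_[B-M[0]*.051+M[1]*.001,0]
move_straight(t+[0,0,.068],velocity=.15)
dwell(.1);f0=current_force();z=.0625
move_straight(t+[0,0,z],velocity=.04)
while z>.0575:
    df=current_force()-f0;print(round(z,4),df.round(2),current_tool_pos().round(4))
    if df[2]>2: break
    z-=.001;move_straight(t+[0,0,z],velocity=.04)
gripper_to(.072);print(current_time_s(),current_grip_width())
move_straight(t+[0,0,.10],velocity=.1)
move_straight(t+[0,0,.16],velocity=.25)
reach([.50,-.05,.25],rot(D(270)));print(current_time_s())
im,d=grab_frame("scene");cv2.imwrite("pics/s8.png",cv2.resize(im[120:240,150:310,::-1],None,fx=5,fy=5,interpolation=cv2.INTER_CUBIC))
im,d=grab_frame("top");np.savez("t8.npz",im=im,d=d);cv2.imwrite("pics/t8.png",cv2.resize(im[100:310,140:500,::-1],None,fx=2.2,fy=2.2))
cv2.imwrite("pics/t8b.png",cv2.resize(im[190:300,155:245,::-1],None,fx=5,fy=5,interpolation=cv2.INTER_CUBIC))
E
```

```text
0.0625 [-1.07 -0.8   1.65] [0.4215 0.3165 0.0626]
0.0615 [-1.18 -1.84  0.8 ] [0.4216 0.3166 0.0615]
0.0605 [-0.33 -1.46  0.78] [0.4216 0.3165 0.0604]
0.0595 [-0.53 -1.18 -0.64] [0.4216 0.3165 0.0594]
0.0585 [-0.87 -1.14  1.99] [0.4217 0.3167 0.0587]
51.5167 0.0720397052745064
53.9167
```

View pics/s8.png

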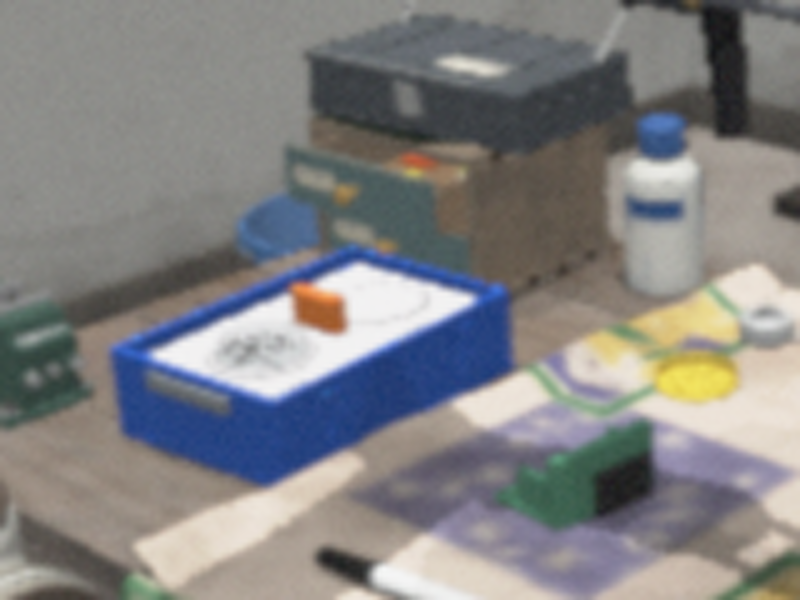

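View pics/t8b.png

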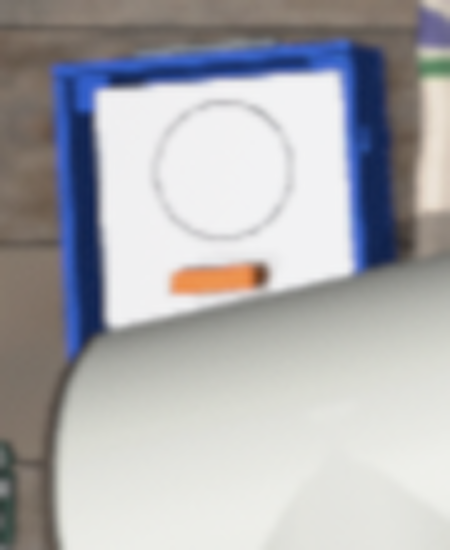

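View pics/t8.png

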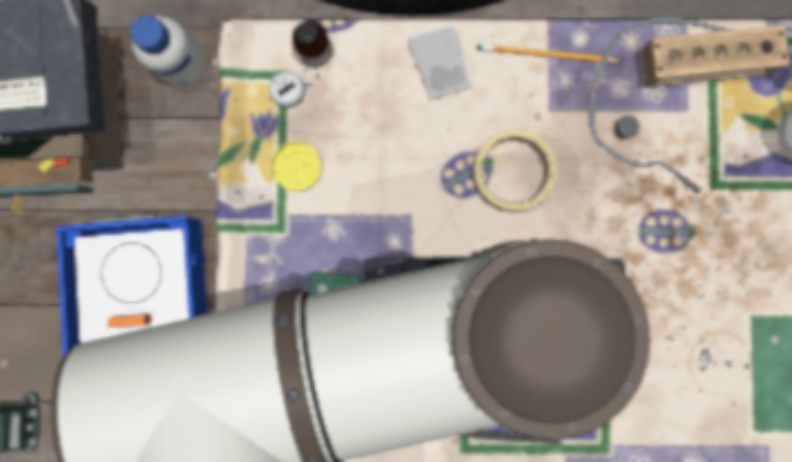

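```bash
python3 - <<'E'
from h import *
D=np.deg2rad
reach([.45,-.30,.28],rot(D(225)));print(current_time_s())
im,d=grab_frame("top");np.savez("t9.npz",im=im,d=d)
cv2.imwrite("pics/t9.png",cv2.resize(im[190:300,155:245,::-1],None,fx=5,fy=5,interpolation=cv2.INTER_CUBIC))
c=calibration("top");P=cloud(c,d)
hsv=cv2.cvtColor(im,cv2.COLOR_RGB2HSV).astype(int)
m=(hsv[...,1]<110).astype(np.uint8);w=np.zeros_like(m);w[196:292,168:230]=m[196:292,168:230]
w=cv2.morphologyEx(w,cv2.MORPH_OPEN,np.ones((5,5)))
B=np.array([.4725,.3198]);a=D(4.75);M=np.array([[np.cos(a),np.sin(a)],[-np.sin(a),np.cos(a)]])
k=blob(w)[0];q=(ray(c,k[:,0,:],.056)[:,:2]-B)@M.T*1000
print(cv2.minAreaRect(q.astype(np.float32)))
e=cv2.erode(w,np.ones((5,5)))>0
Z=P[e];ok=(Z[:,2]>.045)&(Z[:,2]<.061);Z=Z[ok];A=np.c_[(Z[:,:2]-B)@M.T,np.ones(len(Z))];print("plane",np.linalg.lstsq(A,Z[:,2],rcond=None)[0],len(Z))
E
```

```text
55.025
((-0.22553253173828125, 1.2386817932128906), (197.0258026123047, 125.213134765625), 0.04349679872393608)
plane [-0.00267342 -0.00123642  0.05560544] 3338
```

View pics/t9.png

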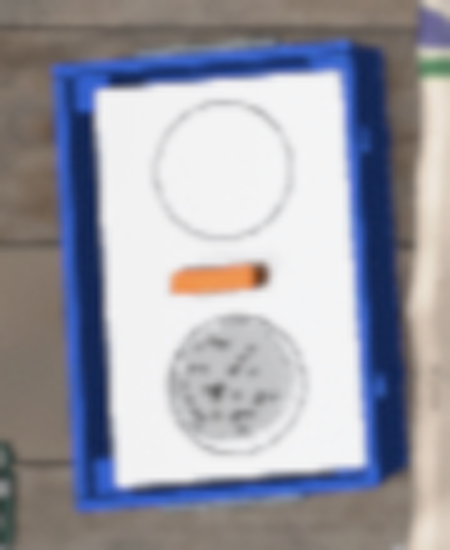

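The divider is level at 55.6 mm (top face), within about 1.3 mm of the box centre and aligned in yaw. The dish lies flat on it at pixel (232,382) of the zoom, clear of the tab, and the arm is clear.

```bash
python3 -c "
from rig import *
print(hand_in(),current_time_s())"
```

```text
the job is handed in; nothing more can be done
the job is handed in; nothing more can be done
```

The logger was started against the bench stop, the box is packed in layers, and the job is handed in. The clock read 55.0 s at my last check before hand-in, within the 72 s limit; the hand-in gave no verdict.

- **Starting the logger:** I gripped the logger, lined it up with the stop and slid it forward until I felt the pad. I then pressed the button with shut fingers tilted 40°. It bottomed out after about 7 mm of travel, and I held it for 1.2 s at 8–9 N, well under the 25 N limit.
- **Logger in the box:** I felt it touch the box floor as it was set down. The picture afterwards shows it flat, display up and near the middle.
- **Divider:** Its top face measured 55.6 mm above the table (about 56 mm expected when seated), level to about 0.15°. It is about 1.3 mm off the box centre and aligned with the box.
- **Dish:** It went down with a light touch and lies flat on the near side of the tab. I checked this by eye in the pictures, not with a separate tilt measurement.
- **Bystanders:** The tape roll, tally counter, black weight and yellow look-alike look undisturbed in the last full top picture, also judged by eye.

One check failed: my first image measurement of the divider after seating came out wrong because the arm was in the view. I repeated it with the arm out of the way, and those are the divider figures above.

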